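# Load the rocking tilt gauge and hold it on the mark

## Task

Put exactly three of the four red rubber bungs into the blue tray of the tilt gauge as its test load, leaving the fourth on the worktop and the gauge resting level on its stud. Then rock the gauge gently on its uneven stud by pushing the orange handle down until the swinging black pointer settles on the red mark, and finish while holding it there: do not let go of the handle, keep the gauge seated on its stud, and do not disturb the timer, the bottles or the dishes.

Things in the scene. Friction and masses are not known exactly. Their poses are not given: they have to be found in the camera images.
- stud_top (a point): Centre of the top of the fixed stud block: a grey post, 75 mm high, with two steel crowns (ridges along the block's x) at y = -12 mm (top 75 mm above the worktop) and y = +12 mm (2.5 mm lower). A heel rest, 75 mm high, stands at y = -130 mm. x points away from the robot (turned by up to 0.35 rad), y to the left; the gauge lies along y.
- rocker_seat (a point): Middle of the underside of the tilt gauge's grey board (360 x 70 x 10 mm), over the stud. Axes as the block's: +y to the handle, -y to the tray. Loose, about 0.6 kg, lying level on stud and heel rest, with lugs (5 mm play) round the stud. Heavier on the tray side: falls back level when let go. Pushed down, it pivots on the crown at y = -12 mm, from 0.1 rad on the one at +12 mm.
- tray_floor (a point): Centre of the inner floor of the blue open tray on the gauge's -y end, 150 mm from the stud and 90 mm above the worktop at rest; inside 150 mm (x) by 80 mm (y), walls 5 mm thick and 11 mm high above the floor. Axes as the gauge's. The tray is at its rest there and can be pressed on.
- handle_top (a point): Middle of the top of the orange handle at the gauge's +y end, 145 mm from the stud: a rounded block 22 mm (x) by 36 mm (y), 25 mm high, its top 110 mm above the worktop at rest. Push it down from above (some 2 to 5 N) or pinch it across x. 0.3 rad of tilt lowers it by about 43 mm and shifts its top about 4 mm outward.
- pointer (a joint): Angle of the black pendulum pointer on the gauge's white dial, rad: 0 when level, grows as the handle goes down (it equals the tilt once still). It swings for 2 to 3 s after a movement. The dial housing (108 mm wide, 150 mm high above the board, over the stud, with a clear window) faces the robot.
- mark (a joint): Angle of the red mark on the dial, rad, in the same sense as the pointer, between 0.12 and 0.30; it is fixed for the run and must not be turned.
- pointer_tip (a point): Tip of the black pointer, 90 mm below its pivot, which is 125 mm above the board's underside.
- mark_tip (a point): Inner tip of the red mark, on the same circle of 90 mm radius as the pointer's tip.
- bung_a_mid (a point): Centre, half-way up, of a red tapered rubber bung standing on its narrow end: 32 mm across the top, 26 mm high, 20 g. All four are alike; grasp the side.
- bung_b_mid (a point): Centre, half-way up, of a red tapered rubber bung standing on its narrow end: 32 mm across the top, 26 mm high, 20 g. All four are alike; grasp the side.
- bung_c_mid (a point): Centre, half-way up, of a red tapered rubber bung standing on its narrow end: 32 mm across the top, 26 mm high, 20 g. All four are alike; grasp the side.
- bung_d_mid (a point): Centre, half-way up, of a red tapered rubber bung standing on its narrow end: 32 mm across the top, 26 mm high, 20 g. All four are alike; grasp the side.
- timer_mid (a point): Centre of a white timer, 66 x 60 x 18 mm, a bystander lying on the worktop.
- petri_dish: Glass petri dish, 94 mm across, 18 mm high, a bystander; origin under its centre.
- evap_dish: White porcelain dish, 86 mm across, 34 mm high, a bystander; origin under its centre.
- dropper: Brown dropper bottle, 33 mm across, 107 mm high, a bystander; origin under its centre.

How it is judged (in metres and radians):
On the way:
1. three bungs lie in the tray, let go, the fourth stands on the worktop, and the gauge still rests level (((x of bung_b_mid in the frame of tray_floor between -0.076 and 0.076 m and y of bung_b_mid in the frame of tray_floor between -0.041 and 0.041 m and z of bung_b_mid in the frame of tray_floor between 0.004 and 0.03 m and x of bung_c_mid in the frame of tray_floor between -0.076 and 0.076 m and y of bung_c_mid in the frame of tray_floor between -0.041 and 0.041 m and z of bung_c_mid in the frame of tray_floor between 0.004 and 0.03 m and x of bung_d_mid in the frame of tray_floor between -0.076 and 0.076 m and y of bung_d_mid in the frame of tray_floor between -0.041 and 0.041 m and z of bung_d_mid in the frame of tray_floor between 0.004 and 0.03 m and height (world z) of bung_a_mid below 0.03 m) or (x of bung_a_mid in the frame of tray_floor between -0.076 and 0.076 m and y of bung_a_mid in the frame of tray_floor between -0.041 and 0.041 m and z of bung_a_mid in the frame of tray_floor between 0.004 and 0.03 m and x of bung_c_mid in the frame of tray_floor between -0.076 and 0.076 m and y of bung_c_mid in the frame of tray_floor between -0.041 and 0.041 m and z of bung_c_mid in the frame of tray_floor between 0.004 and 0.03 m and x of bung_d_mid in the frame of tray_floor between -0.076 and 0.076 m and y of bung_d_mid in the frame of tray_floor between -0.041 and 0.041 m and z of bung_d_mid in the frame of tray_floor between 0.004 and 0.03 m and height (world z) of bung_b_mid below 0.03 m) or (x of bung_a_mid in the frame of tray_floor between -0.076 and 0.076 m and y of bung_a_mid in the frame of tray_floor between -0.041 and 0.041 m and z of bung_a_mid in the frame of tray_floor between 0.004 and 0.03 m and x of bung_b_mid in the frame of tray_floor between -0.076 and 0.076 m and y of bung_b_mid in the frame of tray_floor between -0.041 and 0.041 m and z of bung_b_mid in the frame of tray_floor between 0.004 and 0.03 m and x of bung_d_mid in the frame of tray_floor between -0.076 and 0.076 m and y of bung_d_mid in the frame of tray_floor between -0.041 and 0.041 m and z of bung_d_mid in the frame of tray_floor between 0.004 and 0.03 m and height (world z) of bung_c_mid below 0.03 m) or (x of bung_a_mid in the frame of tray_floor between -0.076 and 0.076 m and y of bung_a_mid in the frame of tray_floor between -0.041 and 0.041 m and z of bung_a_mid in the frame of tray_floor between 0.004 and 0.03 m and x of bung_b_mid in the frame of tray_floor between -0.076 and 0.076 m and y of bung_b_mid in the frame of tray_floor between -0.041 and 0.041 m and z of bung_b_mid in the frame of tray_floor between 0.004 and 0.03 m and x of bung_c_mid in the frame of tray_floor between -0.076 and 0.076 m and y of bung_c_mid in the frame of tray_floor between -0.041 and 0.041 m and z of bung_c_mid in the frame of tray_floor between 0.004 and 0.03 m and height (world z) of bung_d_mid below 0.03 m)) and value of joint pointer below 0.06 rad and angle between rocker_seat's own z axis and vertical below 0.05 rad and contact force between the fingers and bung_a below 0.1 N and contact force between the fingers and bung_b below 0.1 N and contact force between the fingers and bung_c below 0.1 N and contact force between the fingers and bung_d below 0.1 N), for 0.2 s.
At the end, for the whole second after the job is handed in: Three bungs in the tray, the fourth on the worktop; pointer tip within 5 mm of the mark's tip, swinging under 0.25 rad/s; gauge still, within 15 mm of its place on the stud and bearing on it (over 1 N), kept down by the fingers (over 0.4 N) (((x of bung_b_mid in the frame of tray_floor between -0.076 and 0.076 m and y of bung_b_mid in the frame of tray_floor between -0.041 and 0.041 m and z of bung_b_mid in the frame of tray_floor between 0.004 and 0.03 m and x of bung_c_mid in the frame of tray_floor between -0.076 and 0.076 m and y of bung_c_mid in the frame of tray_floor between -0.041 and 0.041 m and z of bung_c_mid in the frame of tray_floor between 0.004 and 0.03 m and x of bung_d_mid in the frame of tray_floor between -0.076 and 0.076 m and y of bung_d_mid in the frame of tray_floor between -0.041 and 0.041 m and z of bung_d_mid in the frame of tray_floor between 0.004 and 0.03 m and height (world z) of bung_a_mid below 0.03 m) or (x of bung_a_mid in the frame of tray_floor between -0.076 and 0.076 m and y of bung_a_mid in the frame of tray_floor between -0.041 and 0.041 m and z of bung_a_mid in the frame of tray_floor between 0.004 and 0.03 m and x of bung_c_mid in the frame of tray_floor between -0.076 and 0.076 m and y of bung_c_mid in the frame of tray_floor between -0.041 and 0.041 m and z of bung_c_mid in the frame of tray_floor between 0.004 and 0.03 m and x of bung_d_mid in the frame of tray_floor between -0.076 and 0.076 m and y of bung_d_mid in the frame of tray_floor between -0.041 and 0.041 m and z of bung_d_mid in the frame of tray_floor between 0.004 and 0.03 m and height (world z) of bung_b_mid below 0.03 m) or (x of bung_a_mid in the frame of tray_floor between -0.076 and 0.076 m and y of bung_a_mid in the frame of tray_floor between -0.041 and 0.041 m and z of bung_a_mid in the frame of tray_floor between 0.004 and 0.03 m and x of bung_b_mid in the frame of tray_floor between -0.076 and 0.076 m and y of bung_b_mid in the frame of tray_floor between -0.041 and 0.041 m and z of bung_b_mid in the frame of tray_floor between 0.004 and 0.03 m and x of bung_d_mid in the frame of tray_floor between -0.076 and 0.076 m and y of bung_d_mid in the frame of tray_floor between -0.041 and 0.041 m and z of bung_d_mid in the frame of tray_floor between 0.004 and 0.03 m and height (world z) of bung_c_mid below 0.03 m) or (x of bung_a_mid in the frame of tray_floor between -0.076 and 0.076 m and y of bung_a_mid in the frame of tray_floor between -0.041 and 0.041 m and z of bung_a_mid in the frame of tray_floor between 0.004 and 0.03 m and x of bung_b_mid in the frame of tray_floor between -0.076 and 0.076 m and y of bung_b_mid in the frame of tray_floor between -0.041 and 0.041 m and z of bung_b_mid in the frame of tray_floor between 0.004 and 0.03 m and x of bung_c_mid in the frame of tray_floor between -0.076 and 0.076 m and y of bung_c_mid in the frame of tray_floor between -0.041 and 0.041 m and z of bung_c_mid in the frame of tray_floor between 0.004 and 0.03 m and height (world z) of bung_d_mid below 0.03 m)) and distance between pointer_tip and mark_tip below 0.005 m and velocity of joint pointer between -0.25 and 0.25 rad/s and angular speed of rocker below 0.1 rad/s and contact force between the fingers and rocker above 0.4 N and contact force between rocker and stud_block above 1 N and distance between rocker_seat and stud_top below 0.015 m); the arm keeps its last pose, push and grip.
It fails at once if the gauge is lifted or pushed off its stud (distance between rocker_seat and stud_top above 0.025 m).
It fails at once if the gauge is slammed or forced hard against its stud block (over 70 N) (contact force between rocker and stud_block above 70 N).
It fails at once if the red mark is turned (value of joint mark below 0.11 rad or value of joint mark above 0.31 rad or velocity of joint mark above 0.5 rad/s or velocity of joint mark below -0.5 rad/s).
It fails at once if a bystander is moved more than 2 cm (distance of any of timer_mid, petri_dish, evap_dish, dropper from where it was at the start of the episode above 0.02 m).
It also fails if it takes over 72 s, if anything falls off the work surface, if the arm or the gripper's body presses on something with over 40 N, if the wrist force passes 120 N, or if a joint passes its speed limit or range.

## Robot

A 6-joint arm with a two-finger parallel gripper is mounted at the origin on a cart in front of the work surface, level with it; the furniture and walls round the work are solid. World frame = base frame: x ahead of the robot, y to its left, z up, the work surface at z = 0. Lengths are in m, angles in degrees, forces in N, time in s.
With the tool pointing down it reaches from about 0.25 to 0.725 m from the base axis. Payload 9.7 kg.
Tool frame: the origin (TCP) lies at the very end of the fingers, on their centre line; the grasp point (between the pads) lies grasp_offset behind it (grasp_offset is the distance from the TCP to the grasp point, in m); z points along the fingers, y is the line along which they close (so a half turn about z gives the same grasp; the last joint's range is limited). The gripper opens to 85 mm and grips with 20 to 120 N. Pads are 22 mm wide; open, the fingers measure 114 mm over their backs; the gripper's body (76 mm by 85 mm) begins 54 mm behind the grasp point. The pads swing forward as they close: fully open they stand 13 mm farther back than shut.
Start: joints at [-76.834, 4.979, 10.078, 95.1, 0, 90], TCP at [0.125, -0.536, 0.2] pointing down, gripper open.
Joint ranges: [-179.16, 179.16], [-48.56, 103.87], [-65.8, 70.77], [-126.05, 130.52], [-82.76, 87.17], [-180, 180]. Speed limits (degrees/s): [127.2, 127.2, 147.25, 180, 180, 180].

## Interface

Orientations are given as [roll, pitch, yaw] about the fixed x, y, z axes, in that order (R = Rz(yaw) Ry(pitch) Rx(roll)).
In Python, from workcell import get_obs, camera, calibration, job_done, recognise, cut_out, mark_of, grasp_offset gives the robot as it stands.
- The arm moves only by the tool servo_tool, never from a script. Its argument "moves" is a list of rows, each a list of 3 entries, a list of its own where there are three numbers: the turn, a rotation vector about the tool's x, y, z in degrees, then the shift along the tool's x, y, z in m, then the opening in per cent of the stroke, from 0 (shut) to 100 (fully open). In form: [[[ax, ay, az], [x, y, z], claw], ...]. A call has 1 to 12 rows; each row shifts and turns the commanded pose from where the row before left it, along the tool's axes as they then stand; what a row does not reach is not made up. A row lasts 1/10 s, in which the tool goes at most 50 mm and 8.59 degrees, less where a joint would pass 70% of its speed; a pose out of reach is approached as far as the arm can. A call is refused whole if a number of a shift passes 0.05 or a number of a turn 8.59, either way. A call with a gripper value outside its range is refused whole. The fingers move at their own pace and stop on an object; "force" is the grip in N (left out, the last holds). Time passes only in rows, so rows that do not move let the fingers close. It gives the time, the measured TCP pose, the force, the opening and the grip force at its end, in the units of the state.
- get_obs(): the state, without advancing time (a new reading comes with each control period).
- camera(name): name is "scene" or "top" or "wrist"; returns (picture, depth): 480x640x3 uint8, red, green, blue; 480x640 float32, m along the optical axis (not along the pixel's ray), 0 where there is no reading.
- calibration(name): a dict with "camera_matrix" (3x3 intrinsics, pixels), "R" (3x3) and "t" (3): a world point X has camera coordinates R X + t. Camera axes: x right, y down, z forward; pixel columns grow to the right and rows downward; lengths in m; the calibration is good to about 2 mm. A picture is of the moment at which its call begins: read the wrist's pose just before it. calibration takes no time and is no camera call; for the wrist camera it gives the pose at the moment of the call.
- job_done(): hands the job in; it is judged then, once.
Trained networks look in the newest picture that a camera, given by its name, has taken for a name from the list of things; names that differ only in an ending like _2 or _b are one class to them, and where a whole thing is asked for, a point or a joint stands for the part that bears it (a point fixed in the world has none). Each returns a list of dicts, best first, with "score" (0 to 1); they miss things now and then, are a little off and sometimes report something else, mostly with a low value. They report only what shows in the picture. A call takes as long as a camera call.
- recognise(name, camera): "xyz" ([x, y, z] in m, in the coordinates of the camera as it stood for that picture, good to about 4 mm: the middle of the surface that is visible of it).
- cut_out(name, camera): "mask" (480x640 bool, what is visible of it).
- mark_of(name, camera): "xyz" ([x, y, z] in m, in the coordinates of the camera as it stood for that picture, good to about 4 mm: a listed point, or the origin of a listed thing).
The state is a dict: "time": time; "q": joint angles; "qd": joint speeds; "joint_efforts": joint torques, N m; "ee_pos": TCP position; "tcp_rot": TCP orientation; "wrist_force": force on the tool from outside, world axes, zero at the start; "torque": the same for the moment, N m; "opening": finger opening in m; "grasp_force": force on a finger pad.
Only numpy, scipy, OpenCV 4.12 (cv2) and the standard library are available. Lean on these libraries where they do the work, as an engineer would, in place of code of your own. Each camera call takes 0.05 s, during which the arm holds its last target. There are 200 camera calls.

## Working session

There is one attempt and no reset: what is moved stays moved. The work goes in short steps, Python scripts to look and compute and a tool call to move; the robot and the scene stay as the last step left them, time stands still between calls to the robot, and variables do not carry over. Pictures are saved under pics/ and viewed, at most 11 in all, crops included, and the job is handed in when it is done.

Besides the shell and the picture viewer there is one more tool, called after "Request:" as name([rows], argument=value, ...), one row to a line, values as JSON. servo_tool: Moves the arm, as the interface text tells. Its arguments: {"type":"object","properties":{"moves":{"type":"array"},"force":{"type":"number"}},"required":["moves"]}

```bash
mkdir -p pics
cat > h.py <<'E'
import numpy as np, cv2
from workcell import *
def w(p,cam,cal=None):
    c=cal or calibration(cam); return np.array(c["R"]).T@(np.array(p)-np.array(c["t"]))
def proj(P,cam):
    c=calibration(cam); q=c["camera_matrix"]@(np.array(c["R"])@np.array(P)+np.array(c["t"])); return q[:2]/q[2]
E
python3 - <<'E'
from h import *
o=get_obs(); print({k:np.round(v,3) for k,v in o.items()}, grasp_offset)
ims=[]
for c in ["top","scene"]:
    im,d=camera(c); ims.append(im)
    for n in ["stud_top","rocker_seat","tray_floor","handle_top","pointer_tip","mark_tip","bung_a_mid","timer_mid","petri_dish","evap_dish","dropper"]:
        print(c,n,[(np.round(w(r["xyz"],c),3).tolist(),round(r["score"],2)) for r in mark_of(n,c)][:5])
    cv2.imwrite(f"pics/{c}0.png",im[:,:,::-1])
E
```

```text
{'time': np.float64(0.0), 'q': array([-76.835,   5.01 ,  10.034,  95.099,  -0.   ,  90.001]), 'qd': array([-0.036, -0.035, -0.045,  0.042,  0.052, -0.014]), 'joint_efforts': array([-0.0000e+00, -5.2038e+01,  4.6481e+01,  1.6000e-02, -0.0000e+00,
        0.0000e+00]), 'ee_pos': array([ 0.125, -0.535,  0.199]), 'tcp_rot': array([-179.924,    0.   ,   13.164]), 'wrist_force': array([ 0.033, -0.142, -0.265]), 'torque': array([0.003, 0.002, 0.013]), 'grasp_force': np.float64(0.0), 'opening': np.float64(0.085)} 0.0187
top stud_top [([0.481, 0.059, 0.073], 0.78), ([0.469, 0.527, 0.003], 0.27)]
top rocker_seat [([0.485, 0.066, 0.075], 0.67)]
top tray_floor [([0.512, -0.084, 0.094], 0.7), ([0.673, -0.222, 0.003], 0.59)]
top handle_top [([0.454, 0.207, 0.11], 0.9), ([0.338, 0.389, 0.008], 0.52)]
top pointer_tip [([0.463, -0.383, 0.013], 0.7), ([0.514, -0.087, 0.091], 0.26)]
top mark_tip [([0.463, -0.382, 0.011], 0.16)]
top bung_a_mid [([0.467, -0.272, 0.012], 0.45)]
top timer_mid [([0.338, 0.391, 0.008], 0.75), ([0.546, -0.402, 0.012], 0.46)]
top petri_dish [([0.468, 0.527, 0.003], 0.8)]
top evap_dish [([0.685, 0.296, -0.002], 0.68)]
top dropper [([0.671, -0.22, 0.004], 0.45)]
scene stud_top []
scene rocker_seat []
scene tray_floor [([0.514, -0.082, 0.091], 0.65)]
scene handle_top [([0.453, 0.204, 0.11], 0.91)]
scene pointer_tip [([0.67, -0.22, 0.002], 0.25)]
scene mark_tip []
scene bung_a_mid [([0.466, -0.272, 0.01], 0.68)]
scene timer_mid []
scene petri_dish [([0.468, 0.53, -0.001], 0.55)]
scene evap_dish []
scene dropper [([0.667, -0.22, 0.001], 0.72), ([0.51, -0.084, 0.089], 0.63)]
```

View pics/top0.png

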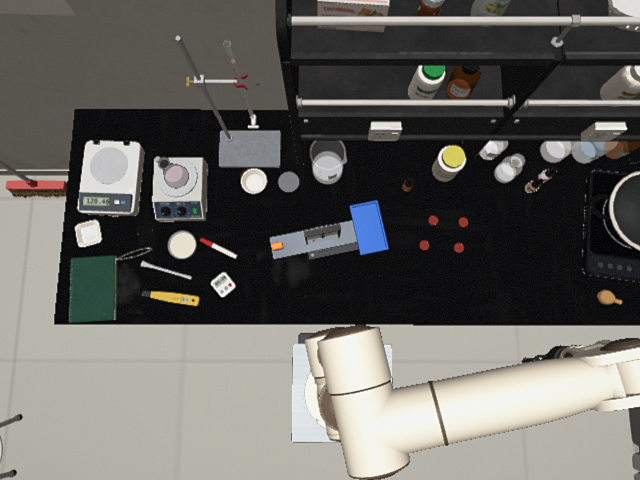

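View pics/scene0.png

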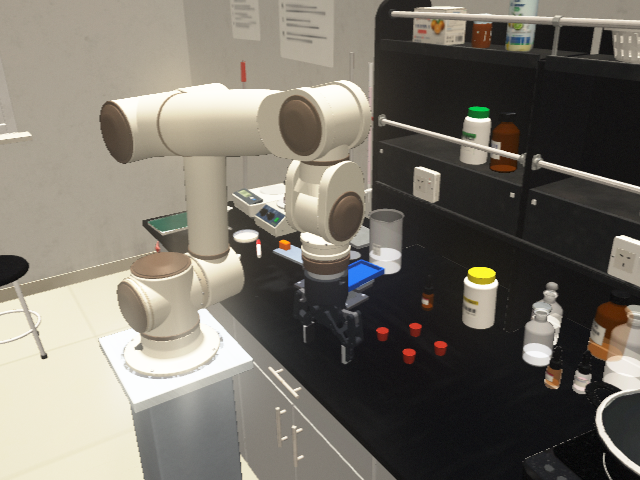

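The top view shows the gauge at (270–385, 205–260), with the orange handle on the left and the tray on the right. The bungs are at about (433,220), (463,222), (424,245) and (459,248). In the scene view the gripper is near the bungs and everything matches the network positions.

Run:
```python
from h import *
def comps(c,lo,hi,m=None):
    im,d=camera(c); k=calibration(c); hsv=cv2.cvtColor(im,cv2.COLOR_RGB2HSV); h=hsv[...,0].astype(int)
    ms=(((h>=lo)&(h<=hi)) if lo<hi else ((h>=lo)|(h<=hi)))&(hsv[...,1]>120)&(hsv[...,2]>60)&(d>0)
    n,l,st,_=cv2.connectedComponentsWithStats(ms.astype(np.uint8))
    K=np.array(k["camera_matrix"])
    for i in range(1,n):
        if st[i,4]<25: continue
        v,u=np.where(l==i); z=d[v,u]
        P=np.stack([(u-K[0,2])/K[0,0]*z,(v-K[1,2])/K[1,1]*z,z],1)
        W=(P-np.array(k["t"]))@np.array(k["R"])
        s=W[:,2]>-0.01
        W=W[s]
        if len(W)<20 or W[:,2].max()>.2: continue
        top=W[W[:,2]>np.percentile(W[:,2],90)-.004]
        r=cv2.minAreaRect((top[:,:2]*1000).astype(np.float32))
        print(c,st[i,:5].tolist(),np.round(W.mean(0),3),np.round(top.mean(0),3),"rect",np.round(r[0],0),np.round(r[1],0),round(r[2],1))
for c in["top","scene"]:
    for a in[(172,6),(8,18),(105,125)]: print(a); comps(c,*a)
```

```text
(172, 6)
top [428, 215, 11, 10, 82] [ 0.554 -0.303  0.023] [ 0.55  -0.302  0.031] rect [ 552. -301.] [26. 25.] 7.6
top [458, 217, 10, 10, 81] [ 0.548 -0.403  0.023] [ 0.546 -0.4    0.029] rect [ 545. -400.] [26. 26.] 76.2
top [200, 237, 13, 10, 69] [0.481 0.45  0.011] [0.478 0.449 0.017] rect [479. 449.] [41. 13.] 58.6
top [419, 240, 10, 10, 82] [ 0.47  -0.271  0.023] [ 0.467 -0.269  0.029] rect [ 468. -271.] [27. 27.] 8.3
top [454, 242, 10, 11, 85] [ 0.462 -0.384  0.023] [ 0.462 -0.381  0.029] rect [ 459. -381.] [27. 27.] 65.5
(8, 18)
top [607, 141, 22, 18, 184] [ 0.784 -0.914  0.069] [ 0.786 -0.912  0.108] rect [ 779. -888.] [29. 71.] 6.9
top [402, 183, 9, 8, 31] [ 0.661 -0.212  0.043] [ 0.66  -0.214  0.052] rect [ 659. -214.] [22. 11.] 63.2
top [270, 242, 13, 8, 81] [0.453 0.207 0.105] [0.452 0.205 0.113] rect [452. 205.] [21. 32.] 15.9
top [597, 290, 26, 15, 255] [ 0.299 -0.853  0.03 ] [ 0.3   -0.847  0.041] rect [ 301. -844.] [38. 34.] 79.7
(105, 125)
top [349, 200, 40, 56, 1527] [ 0.517 -0.085  0.087] [ 0.513 -0.083  0.1  ] rect [514. -82.] [161.  90.] 11.7
(172, 6)
scene [409,
[... 290 characters left out ...]
 543. -404.] [36. 29.] 46.1
scene [402, 348, 14, 16, 172] [ 0.457 -0.386  0.018] [ 0.457 -0.384  0.026] rect [ 456. -384.] [34. 29.] 48.0
(8, 18)
scene [279, 239, 12, 11, 86] [0.457 0.217 0.092] [0.446 0.204 0.108] rect [449. 206.] [24. 38.] 16.3
scene [422, 293, 12, 16, 102] [ 0.661 -0.23   0.031] [ 0.66  -0.229  0.048] rect [ 658. -229.] [21. 26.] 41.1
scene [588, 302, 40, 58, 1024] [ 0.846 -0.642  0.092] [ 0.855 -0.649  0.142] rect [ 823. -663.] [134.  46.] 31.4
scene [546, 367, 15, 19, 165] [ 0.658 -0.646  0.032] [ 0.657 -0.644  0.047] rect [ 658. -643.] [17. 26.] 29.2
(105, 125)
scene [347, 259, 37, 33, 716] [ 0.542 -0.081  0.091] [ 0.545 -0.09   0.1  ] rect [518. -81.] [158.  97.] 11.4
```

Request:
servo_tool([
  [[0,0,1.66],[0.045,-0.01,0],100],
  [[0,0,0],[0.045,-0.01,0],100],
  [[0,0,0],[0.045,-0.01,0],100],
  [[0,0,0],[0.045,-0.01,0],100],
  [[0,0,0],[0.045,-0.011,0],100],
  [[0,0,0],[0.045,-0.011,0],100],
  [[0,0,0],[0.045,-0.011,0.02],100],
  [[0,0,0],[0.043,-0.01,0.02],100],
  [[0,0,0],[0,0,0.03],100],
  [[0,0,0],[0,0,0],100],
], force=25)

```text
time: 2.5
ee_pos: [0.458, -0.3797, 0.1256]
tcp_rot: [-179.7, 0.2, 11.6]
wrist_force: [0.2, 1.0, -0.2]
opening: 0.0851
grasp_force: 0.0
```

Run:
```python
from h import *
o=get_obs(); k=calibration("wrist"); im,d=camera("wrist")
print(o["time"],np.round(o["ee_pos"],4),o["tcp_rot"])
hsv=cv2.cvtColor(im,cv2.COLOR_RGB2HSV);h=hsv[...,0].astype(int)
ms=((h>172)|(h<6))&(hsv[...,1]>120)&(hsv[...,2]>60)&(d>0)
n,l,st,_=cv2.connectedComponentsWithStats(ms.astype(np.uint8)); K=np.array(k["camera_matrix"])
for i in range(1,n):
    if st[i,4]<200: continue
    v,u=np.where(l==i); z=d[v,u]
    W=(np.stack([(u-K[0,2])/K[0,0]*z,(v-K[1,2])/K[1,1]*z,z],1)-np.array(k["t"]))@np.array(k["R"])
    t=W[W[:,2]>np.percentile(W[:,2],90)-.004]; (c,r)=cv2.minEnclosingCircle((t[:,:2]*1000).astype(np.float32))
    print(st[i].tolist(),np.round(c,1),r,t[:,2].mean())
cv2.imwrite("pics/w1.png",im[:,:,::-1])
```

```text
2.5 [ 0.458  -0.3797  0.1256] [-179.69880018    0.24643232   11.63678314]
```

View pics/w1.png

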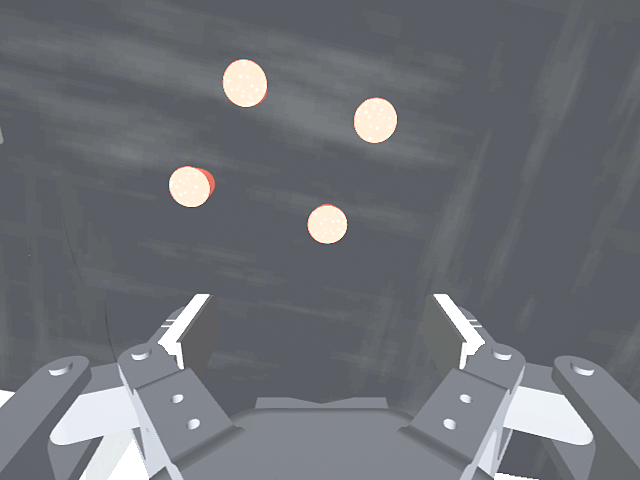

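The wrist view is overexposed. It shows four pale bung tops at (245,83), (376,120), (190,187) and (327,224), the last one being the target ahead of the fingers.

```bash
cat >> h.py <<'E'
def wb(lo=.018,hi=.034):
    o=get_obs(); k=calibration("wrist"); im,d=camera("wrist"); K=np.array(k["camera_matrix"])
    v,u=np.mgrid[:480,:640]
    W=(np.stack([(u-K[0,2])/K[0,0]*d,(v-K[1,2])/K[1,1]*d,d],-1)-np.array(k["t"]))@np.array(k["R"])
    ms=(im[...,0].astype(int)-im[...,2]>20)&(d>0)&(W[...,2]>lo)&(W[...,2]<hi)
    n,l,st,_=cv2.connectedComponentsWithStats(ms.astype(np.uint8))
    for i in range(1,n):
        if st[i,4]>300:
            t=W[l==i]; c,r=cv2.minEnclosingCircle((t[:,:2]*1000).astype(np.float32)); e=t.mean(0)-o["ee_pos"]
            y=np.radians(o["tcp_rot"][2]); c_,s_=np.cos(y),np.sin(y)
            print(np.round(c,1),round(r,1),np.round(t.mean(0),4),"tool dx,dy",np.round([c_*e[0]+s_*e[1],s_*e[0]-c_*e[1]],4))
    return im
E
python3 -c "
from h import *
wb()"
```

```text
[ 552.2 -303.6] 15.9 [ 0.5523 -0.3035  0.0276] tool dx,dy [ 0.1081 -0.0567]
[ 546.3 -403. ] 16.0 [ 0.5462 -0.4031  0.0277] tool dx,dy [0.0821 0.0396]
[ 468.2 -271.5] 16.1 [ 0.4692 -0.2724  0.0273] tool dx,dy [ 0.0328 -0.1038]
[ 460.6 -384.5] 16.0 [ 0.461  -0.3839  0.0276] tool dx,dy [0.0025 0.0038]
```

Request:
servo_tool([
  [[0,0,0],[0.0025,0.004,0.045],100],
  [[0,0,0],[0,0,0.045],100],
  [[0,0,0],[0,0,0.032],100],
  [[0,0,0],[0,0,0],100],
  [[0,0,0],[0,0,0],30],
  [[0,0,0],[0,0,0],20],
  [[0,0,0],[0,0,0],20],
  [[0,0,0],[0,0,0],20],
  [[0,0,0],[0,0,0],20],
], force=25)

```text
time: 3.5
ee_pos: [0.4622, -0.3855, 0.0089]
tcp_rot: [179.9, -0.0, 11.5]
wrist_force: [-0.8, 0.4, -0.0]
opening: 0.0173
grasp_force: 0.0
```

```bash
python3 -c "
from h import *
im=wb(-.01,.09); cv2.imwrite('pics/w2.png',im[:,:,::-1]); print(get_obs()['opening'])"
```

```text
[ 553.8 -296.1] 23.7 [ 0.5522 -0.304   0.0258] tool dx,dy [ 0.1045 -0.0618]
[ 548.  -406.6] 20.1 [ 0.5469 -0.4024  0.0269] tool dx,dy [0.0796 0.0335]
[ 463.1 -261.3] 27.8 [ 0.4702 -0.2729  0.0241] tool dx,dy [ 0.0303 -0.1087]
[ 453.3 -384.8] 23.4 [ 0.4635 -0.3843  0.0259] tool dx,dy [ 0.0015 -0.0009]
0.016855781302526802
```

View pics/w2.png

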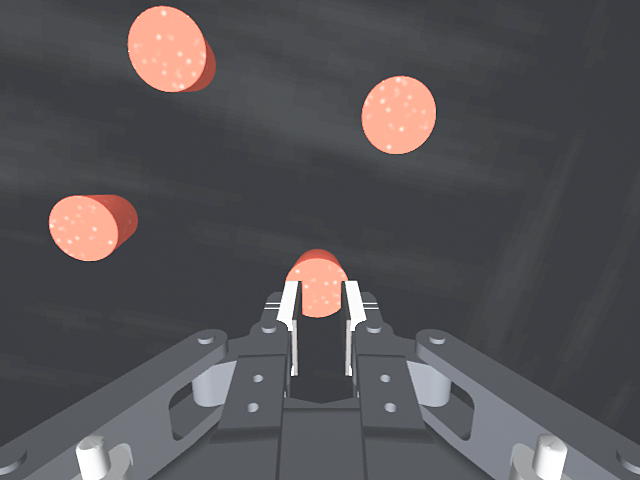

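```bash
python3 -c "
from h import *
k=calibration('wrist'); im,d=camera('wrist'); K=k['camera_matrix']
for u,v in [(296,284),(290,320),(294,370),(352,284),(358,320),(350,370),(317,262),(317,288),(317,312),(317,254)]:
    z=d[v,u]; print(u,v,np.round(w([(u-K[0][2])/K[0][0]*z,(v-K[1][2])/K[1][1]*z,z],'wrist',k),4))
print(get_obs()['ee_pos'])"
```

```text
296 284 [ 0.4707 -0.3731  0.0492]
290 320 [ 0.4709 -0.3732  0.0796]
294 370 [ 0.451  -0.3781  0.0786]
352 284 [ 0.4751 -0.3964  0.0486]
358 320 [ 0.4751 -0.3958  0.0789]
350 370 [ 0.4556 -0.3974  0.0795]
317 262 [ 0.4739 -0.3813  0.0265]
317 288 [ 0.4611 -0.3839  0.028 ]
317 312 [ 0.4483 -0.3864  0.0278]
317 254 [ 0.4748 -0.381   0.0174]
[ 0.46199416 -0.38523591  0.00832259]
```

```bash
python3 -c "
from h import *
k=calibration('wrist'); im,d=camera('wrist'); K=np.array(k['camera_matrix']); o=get_obs()
for u in (288,292,296,300,350,354):
  print(u,[(v,np.round(w([(u-K[0,2])/K[0,0]*d[v,u],(v-K[1,2])/K[1,1]*d[v,u],d[v,u]],'wrist',k),3).tolist(),im[v,u].tolist()) for v in range(274,300,4)])
im,d=camera('scene');p=proj(o['ee_pos'],'scene');print(p,p.astype(int));x,y=p.astype(int)
cv2.imwrite('pics/s2.png',cv2.resize(im[y-80:y+40,x-80:x+80,::-1],None,fx=5,fy=5,interpolation=cv2.INTER_NEAREST))"
```

```text
288 [(274, [0.454, -0.368, 0.001], [243, 103, 90]), (278, [0.463, -0.369, 0.027], [255, 186, 158]), (282, [0.47, -0.37, 0.047], [254, 255, 255]), (286, [0.469, -0.37, 0.049], [251, 251, 251]), (290, [0.47, -0.37, 0.055], [251, 251, 251]), (294, [0.47, -0.371, 0.059], [251, 251, 251]), (298, [0.47, -0.371, 0.062], [251, 251, 251])]
292 [(274, [0.466, -0.37, 0.027], [255, 179, 152]), (278, [0.464, -0.371, 0.028], [255, 178, 151]), (282, [0.47, -0.371, 0.047], [252, 255, 255]), (286, [0.47, -0.372, 0.051], [251, 251, 251]), (290, [0.471, -0.372, 0.056], [251, 251, 251]), (294, [0.47, -0.372, 0.059], [251, 251, 251]), (298, [0.47, -0.372, 0.062], [251, 252, 251])]
296 [(274, [0.467, -0.372, 0.029], [255, 177, 149]), (278, [0.464, -0.373, 0.028], [255, 178, 152]), (282, [0.47, -0.373, 0.047], [255, 255, 255]), (286, [0.47, -0.373, 0.051], [255, 255, 255]), (290, [0.471, -0.373, 0.055], [245, 246, 245]), (294, [0.471, -0.374, 0.059], [98, 98, 100]), (298, [0.47, -0.374, 0.062], [62, 62, 65])]
300 [(274, [0.466, -0.374, 0.027], [255, 177, 151]), (278, [0.465, -0.375, 0.028], [255, 180, 153]
[... 234 characters left out ...]
74, [0.462, -0.402, 0.002], [64, 66, 69]), (278, [0.459, -0.403, 0.001], [58, 63, 66]), (282, [0.475, -0.395, 0.048], [255, 255, 255]), (286, [0.475, -0.395, 0.051], [251, 251, 251]), (290, [0.475, -0.395, 0.055], [251, 251, 251]), (294, [0.475, -0.395, 0.059], [251, 251, 251]), (298, [0.474, -0.394, 0.061], [251, 252, 252])]
354 [(274, [0.462, -0.405, 0.002], [61, 62, 67]), (278, [0.459, -0.405, 0.001], [59, 61, 66]), (282, [0.475, -0.397, 0.047], [255, 255, 255]), (286, [0.475, -0.397, 0.051], [251, 251, 251]), (290, [0.475, -0.397, 0.055], [251, 251, 251]), (294, [0.475, -0.396, 0.058], [251, 251, 251]), (298, [0.476, -0.396, 0.063], [251, 251, 251])]
[409.72062034 357.92100763] [409 357]
```

View pics/s2.png

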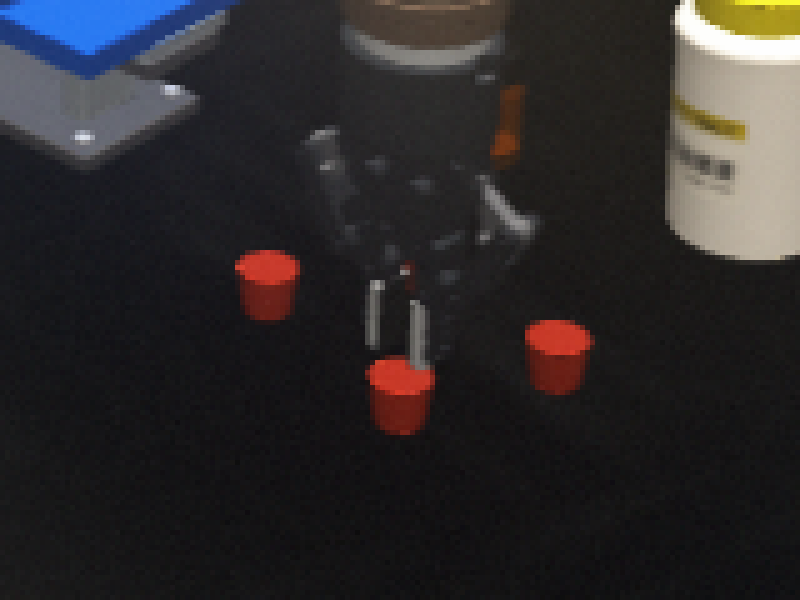

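The scene crop shows the fingers ending above the bung top. The real tip sits about 38 mm above the reported TCP, so I'll open and descend further, watching the force.

Request:
servo_tool([
  [[0,0,0],[0,0,0],100],
  [[0,0,0],[0,0,0],100],
  [[0,0,0],[0,0,0],100],
  [[0,0,0],[0,0,0],100],
  [[0,0,0],[0,0,0],100],
  [[0,0,0],[0,0,0.02],100],
  [[0,0,0],[0,0,0.015],100],
  [[0,0,0],[0,0,0],100],
  [[0,0,0],[0,0,0],100],
])

```text
time: 4.6
ee_pos: [0.4615, -0.385, -0.0273]
tcp_rot: [-180.0, 0.0, 11.5]
wrist_force: [0.5, 0.5, 1.0]
opening: 0.0851
grasp_force: 0.0
```

Request:
servo_tool([
  [[0,0,0],[0,0,0],20],
  [[0,0,0],[0,0,0],20],
  [[0,0,0],[0,0,0],20],
  [[0,0,0],[0,0,0],20],
  [[0,0,0],[0,0,0],20],
  [[0,0,0],[0,0,0],20],
  [[0,0,0],[0,0,0],20],
])

```text
time: 5.3
ee_pos: [0.4621, -0.3854, -0.0265]
tcp_rot: [180.0, -0.0, 11.5]
wrist_force: [-0.6, -0.5, 5.1]
opening: 0.0293
grasp_force: 24.7
```

Request:
servo_tool([
  [[0,0,0],[0,0,-0.03],20],
  [[0,0,0],[0,0,-0.045],20],
  [[0,0,0],[0.005,-0.02,-0.045],20],
  [[0,0,0],[0.009,-0.04,-0.02],20],
  [[0,0,0],[0.009,-0.04,0],20],
  [[0,0,0],[0.009,-0.04,0],20],
  [[0,0,0],[0.009,-0.04,0],20],
  [[0,0,0],[0.009,-0.04,0],20],
  [[0,0,0],[0.009,-0.04,0],20],
  [[0,0,0],[0.006,-0.026,0],20],
  [[0,0,0],[0,0,0],20],
  [[0,0,0],[0,0,0],20],
])

```text
time: 6.5
ee_pos: [0.4685, -0.0916, 0.1129]
tcp_rot: [180.0, 0.0, 11.6]
wrist_force: [0.8, -0.5, -0.3]
opening: 0.0291
grasp_force: 24.9
```

```bash
python3 -c "
from h import *
k=calibration('wrist'); im,d=camera('wrist'); cv2.imwrite('pics/w3.png',im[:,:,::-1]); K=np.array(k['camera_matrix'])
v,u=np.mgrid[:480,:640]
W=(np.stack([(u-K[0,2])/K[0,0]*d,(v-K[1,2])/K[1,1]*d,d],-1)-np.array(k['t']))@np.array(k['R'])
i=im.astype(int); m=(i[...,2]-i[...,0]>40)&(d>0)
P=W[m]; print(len(P)); r=cv2.minAreaRect((P[:,:2]*1000).astype(np.float32)); print(r, np.percentile(P[:,2],[5,50,95]))
m=(i[...,0]-i[...,2]>40)&(d>0)&(W[...,2]>.06); P=W[m]; print(len(P),P.mean(0) if len(P) else 0, P.min(0),P.max(0)); print(get_obs()['ee_pos'])"
```

```text
47598
((505.756591796875, -84.76058959960938), (239.1768035888672, 140.60324096679688), 11.912169456481934) [0.09056874 0.0918971  0.10302899]
5135 [ 0.46990032 -0.09169459  0.165352  ] [ 0.4513898  -0.10769088  0.14175617] [ 0.48379688 -0.07653022  0.17118719]
[ 0.46846791 -0.09218328  0.11281699]
```

View pics/w3.png

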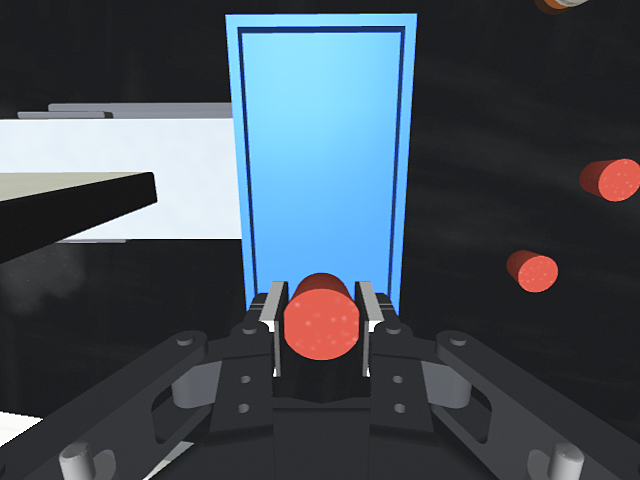

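Request:
servo_tool([
  [[0,0,0],[0,0,0.025],20],
  [[0,0,0],[0,0,0.017],20],
  [[0,0,0],[0,0,0.008],20],
  [[0,0,0],[0,0,0],20],
  [[0,0,0],[0,0,0],54],
  [[0,0,0],[0,0,0],54],
  [[0,0,0],[0,0,0],54],
  [[0,0,0],[0,0,-0.02],54],
  [[0,0,0],[0,0,-0.03],60],
  [[0,0,0],[0,0,-0.03],100],
  [[0,0,0],[0,0,0],100],
])

```text
time: 7.65
ee_pos: [0.4703, -0.0923, 0.1474]
tcp_rot: [179.9, -0.3, 11.5]
wrist_force: [-0.3, 0.6, 0.4]
opening: 0.0781
grasp_force: 0.0
```

```bash
python3 -c "
from h import *
print(get_obs()['ee_pos'],get_obs()['opening'])
im=wb(.095,.13);cv2.imwrite('pics/w4.png',im[:,:,::-1])"
```

```text
[ 0.47031916 -0.09230652  0.1473671 ] 0.07805894769301494
[468.9 -92.6] 15.8 [ 0.4699 -0.0924  0.1171] tool dx,dy [-0.0004 -0.    ]
```

Request:
servo_tool([
  [[0,0,0],[-0.009,0.044,0],100],
  [[0,0,0],[-0.009,0.044,0],100],
  [[0,0,0],[-0.009,0.044,0],100],
  [[0,0,0],[-0.009,0.044,0],100],
  [[0,0,0],[0,0,0.045],100],
  [[0,0,0],[0,0,0.045],100],
  [[0,0,0],[0,0,0.03],100],
  [[0,0,0],[0,0,0],100],
])

```text
time: 8.5
ee_pos: [0.4651, -0.2699, 0.0176]
tcp_rot: [-179.7, 0.4, 11.5]
wrist_force: [-1.0, 0.0, 0.7]
opening: 0.0851
grasp_force: 0.0
```

```bash
python3 -c "
from h import *
print(get_obs()['ee_pos'],get_obs()['time']); wb()"
```

```text
[ 0.46512821 -0.26994223  0.01763795] 8.5
[ 552.3 -303.4] 16.1 [ 0.5525 -0.3028  0.0276] tool dx,dy [0.079  0.0496]
[ 546.2 -401.7] 16.0 [ 0.5448 -0.3962  0.0266] tool dx,dy [0.0529 0.1396]
[ 468.6 -271.1] 16.0 [ 0.4696 -0.271   0.0274] tool dx,dy [0.0042 0.0019]
```

Request:
servo_tool([
  [[0,0,0],[0.003,0.001,0.03],100],
  [[0,0,0],[0,0,0.014],100],
  [[0,0,0],[0,0,0],100],
  [[0,0,0],[0,0,0],20],
  [[0,0,0],[0,0,0],20],
  [[0,0,0],[0,0,0],20],
  [[0,0,0],[0,0,0],20],
  [[0,0,0],[0,0,0],20],
  [[0,0,0],[0,0,0],20],
])

```text
time: 9.45
ee_pos: [0.472, -0.2723, -0.02]
tcp_rot: [179.9, -0.1, 11.5]
wrist_force: [-0.4, 0.2, 5.9]
opening: 0.0293
grasp_force: 24.5
```

Request:
servo_tool([
  [[0,0,0],[0,0,-0.03],20],
  [[0,0,0],[0,0,-0.045],20],
  [[0,0,0],[0,0,-0.045],20],
  [[0,0,0],[0.012,-0.027,-0.02],20],
  [[0,0,0],[0.018,-0.04,0],20],
  [[0,0,0],[0.018,-0.04,0],20],
  [[0,0,0],[0.018,-0.04,0],20],
  [[0,0,0],[0.012,-0.03,0],20],
  [[0,0,0],[0,0,0],20],
  [[0,0,0],[0,0,0],20],
  [[0,0,0],[0,0,0],20],
])

```text
time: 10.55
ee_pos: [0.5124, -0.0836, 0.1189]
tcp_rot: [180.0, 0.0, 11.5]
wrist_force: [0.1, 0.2, -0.6]
opening: 0.0289
grasp_force: 24.9
```

```bash
python3 -c "
from h import *
print(get_obs()['ee_pos'],get_obs()['time'],get_obs()['opening']); wb(.1,.2)"
```

```text
[ 0.51242859 -0.08359674  0.11892726] 10.55 0.028934080597531258
[489.2 -88.6] 36.8 [ 0.507  -0.085   0.1605] tool dx,dy [-0.0056  0.0003]
```

Request:
servo_tool([
  [[0,0,0],[0,0,0.025],20],
  [[0,0,0],[0,0,0.015],20],
  [[0,0,0],[0,0,0.008],20],
  [[0,0,0],[0,0,0],20],
  [[0,0,0],[0,0,0],54],
  [[0,0,0],[0,0,0],54],
  [[0,0,0],[0,0,0],54],
  [[0,0,0],[0,0,-0.02],54],
  [[0,0,0],[0,0,-0.03],60],
  [[0,0,0],[0,0,-0.03],100],
  [[0,0,0],[0,0,0],100],
])

```text
time: 11.7
ee_pos: [0.5143, -0.0832, 0.1553]
tcp_rot: [179.9, -0.3, 11.5]
wrist_force: [0.3, 0.3, 0.6]
opening: 0.078
grasp_force: 0.0
```

```bash
python3 -c "
from h import *
print(get_obs()['ee_pos'],get_obs()['opening'])
im=wb(.095,.13);cv2.imwrite('pics/w5.png',im[:,:,::-1])"
```

```text
[ 0.51426498 -0.083217    0.1553229 ] 0.0780062171587304
[509.1 -84.6] 16.0 [ 0.5102 -0.084   0.1171] tool dx,dy [-0.0041 -0.    ]
[468.9 -93. ] 16.2 [ 0.4711 -0.092   0.116 ] tool dx,dy [-0.0441  0.    ]
```

Request:
servo_tool([
  [[0,0,0],[-0.002,0.045,0],100],
  [[0,0,0],[-0.002,0.045,0],100],
  [[0,0,0],[-0.001,0.045,0],100],
  [[0,0,0],[-0.001,0.045,0],100],
  [[0,0,0],[0,0.042,0.02],100],
  [[0,0,0],[0,0,0.045],100],
  [[0,0,0],[0,0,0.045],100],
  [[0,0,0],[0,0,0.02],100],
  [[0,0,0],[0,0,0],100],
])

```text
time: 12.65
ee_pos: [0.5482, -0.3003, 0.0159]
tcp_rot: [-179.7, 0.3, 11.5]
wrist_force: [-1.0, -0.1, 0.3]
opening: 0.0853
grasp_force: 0.0
```

```bash
python3 -c "
from h import *
print(get_obs()['ee_pos'],get_obs()['time']); wb()"
```

```text
[ 0.54824852 -0.30033062  0.01587029] 12.65
[ 552.3 -303.4] 16.0 [ 0.5534 -0.303   0.0274] tool dx,dy [0.0045 0.0036]
[ 546.9 -402.6] 16.7 [ 0.5485 -0.4012  0.0269] tool dx,dy [-0.0199  0.0989]
```

Request:
servo_tool([
  [[0,0,0],[0.0005,0.002,0.03],100],
  [[0,0,0],[0,0,0.012],100],
  [[0,0,0],[0,0,0],100],
  [[0,0,0],[0,0,0],20],
  [[0,0,0],[0,0,0],20],
  [[0,0,0],[0,0,0],20],
  [[0,0,0],[0,0,0],20],
  [[0,0,0],[0,0,0],20],
  [[0,0,0],[0,0,0],20],
])

```text
time: 13.6
ee_pos: [0.5523, -0.3039, -0.02]
tcp_rot: [179.9, -0.1, 11.5]
wrist_force: [-0.5, 0.4, 5.9]
opening: 0.0295
grasp_force: 24.6
```

Request:
servo_tool([
  [[0,0,0],[0,0,-0.03],20],
  [[0,0,0],[0,0,-0.045],20],
  [[0,0,0],[0,0,-0.045],20],
  [[0,0,0],[0.006,-0.027,-0.02],20],
  [[0,0,0],[0.009,-0.04,0],20],
  [[0,0,0],[0.009,-0.04,0],20],
  [[0,0,0],[0.009,-0.04,0],20],
  [[0,0,0],[0.009,-0.04,0],20],
  [[0,0,0],[0.008,-0.037,0],20],
  [[0,0,0],[0,0,0],20],
  [[0,0,0],[0,0,0],20],
  [[0,0,0],[0,0,0],20],
])

```text
time: 14.8
ee_pos: [0.5562, -0.0748, 0.1189]
tcp_rot: [180.0, 0.0, 11.5]
wrist_force: [-0.4, -0.7, 0.9]
opening: 0.0293
grasp_force: 24.9
```

Request:
servo_tool([
  [[0,0,0],[0,0,0.025],20],
  [[0,0,0],[0,0,0.015],20],
  [[0,0,0],[0,0,0.008],20],
  [[0,0,0],[0,0,0],20],
  [[0,0,0],[0,0,0],54],
  [[0,0,0],[0,0,0],54],
  [[0,0,0],[0,0,0],54],
  [[0,0,0],[0,0,-0.02],54],
  [[0,0,0],[0,0,-0.03],54],
  [[0,0,0],[0,0,-0.03],54],
  [[0,0,0],[0,0,0],54],
])

```text
time: 15.9
ee_pos: [0.5579, -0.0743, 0.1557]
tcp_rot: [179.9, -0.4, 11.5]
wrist_force: [0.5, 0.4, 0.5]
opening: 0.0458
grasp_force: 0.0
```

```bash
python3 -c "
from h import *
print(get_obs()['ee_pos'],get_obs()['opening'])
im=wb(.095,.13);cv2.imwrite('pics/w6.png',im[:,:,::-1])
for c in ['top','scene']:
  camera(c)
  print([(np.round(w(r['xyz'],c),3).tolist(),round(r['score'],2)) for r in mark_of('handle_top',c)])"
```

```text
[ 0.55790938 -0.07428048  0.1556813 ] 0.04577693577174751
[556.2 -74.9] 15.8 [ 0.5571 -0.0748  0.1172] tool dx,dy [-0.0009  0.0003]
[488.8 -87.7] 36.4 [ 0.4917 -0.087   0.1155] tool dx,dy [-0.0675 -0.0007]
[([0.451, 0.208, 0.111], 0.95)]
[]
```

View pics/w6.png

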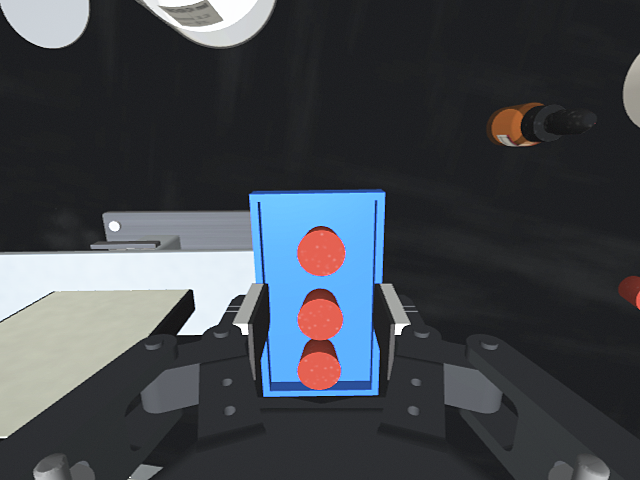

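The picture shows three bungs standing in the tray at (320,250), (320,318) and (320,370), with the dropper untouched. Next I'll check the dial from the fixed cameras.

```bash
python3 -c "
from h import *
for c in ['top','scene','wrist']:
  k=calibration(c); R=np.array(k['R']);print(c,'pos',np.round(-R.T@np.array(k['t']),3),'fwd',np.round(R[2],3),'right',np.round(R[0],3))
p=proj([.48,.06,.16],'scene');print(p)
im,d=camera('scene');x,y=p.astype(int)
cv2.imwrite('pics/s3.png',cv2.resize(im[y-60:y+60,x-80:x+80,::-1],None,fx=5,fy=5))
for n in ['pointer_tip','mark_tip']: print(mark_of(n,'scene'))"
```

```text
top pos [0.215 0.056 1.659] fwd [ 0.182  0.004 -0.983] right [ 0.003 -1.    -0.004]
scene pos [-0.354 -1.273  0.849] fwd [ 0.488  0.773 -0.404] right [ 0.841 -0.541 -0.02 ]
wrist pos [ 0.625 -0.06   0.325] fwd [-0.273 -0.056 -0.96 ] right [ 0.2  -0.98 -0.  ]
[316.46493343 239.50438282]
[]
[]
```

View pics/s3.png

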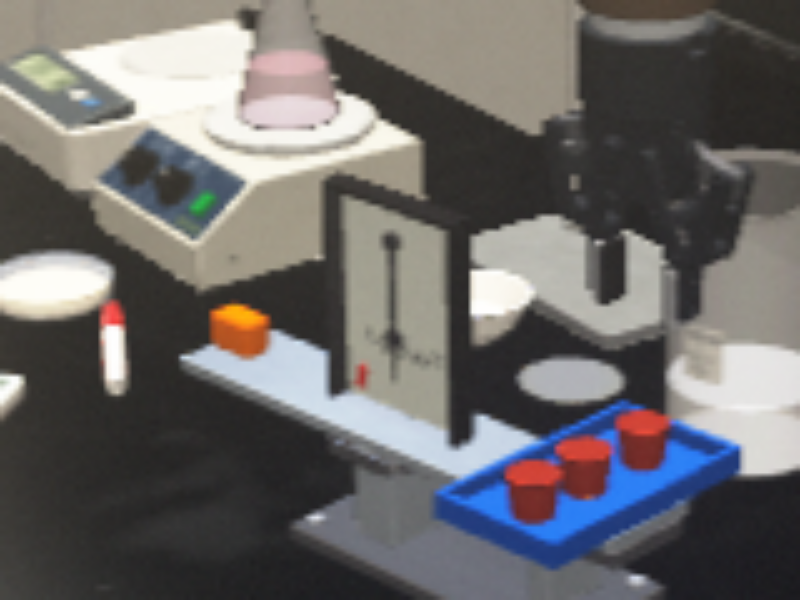

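The scene crop shows the pointer hanging from its pivot at crop (391,241), the red mark at crop (362,375) on the handle side, three bungs in the tray, and the gauge level.

```bash
cat >> h.py <<'E'
def ray(u,v,cam):
    k=calibration(cam);R=np.array(k["R"]);o=-R.T@np.array(k["t"])
    return o,R.T@np.linalg.inv(np.array(k["camera_matrix"]))@[u,v,1.]
YG=np.array([-np.sin(np.radians(11.6)),np.cos(np.radians(11.6)),0]); XG=np.array([YG[1],-YG[0],0])
def onplane(u,v,x0,S=np.array([.482,.059,0])):
    o,r=ray(u,v,"scene"); t=(x0-XG@(o-S))/(XG@r); p=o+t*r-S; return np.array([YG@p,p[2]])
def red(n=4,box=(215,225,250,285)):
    acc=0
    for _ in range(n): acc=acc+camera("scene")[0].astype(float)
    acc/=n; x0,y0,x1,y1=box; s=acc[y0:y1,x0:x1]
    g=s[...,0]-(s[...,1]+s[...,2])/2
    return acc,s,np.clip(g-25,0,None)
E
python3 - <<'E'
from h import *
acc,s,g=red(4,(300,240,322,262)); np.set_printoptions(linewidth=250)
v,u=np.where(g>0); print([(a+300,b+240,int(g[b,a])) for b,a in zip(v,u)])
wgt=g[v,u]; cu,cv=(u*wgt).sum()/wgt.sum()+300,(v*wgt).sum()/wgt.sum()+240; print(cu,cv)
print(acc[222:260,306:322].mean(-1).astype(int))
for x0 in(-.03,-.02,-.01,0,.01): print(x0,onplane(cu,cv,x0),onplane(314.3,226.8,x0),onplane(314.6,255,x0))
for n in['pointer_tip','mark_tip','pointer','mark']:print(n,[(np.round(w(r['xyz'],'scene'),3),r['score']) for r in mark_of(n,'scene')])
E
```

```text
[(np.int64(308), np.int64(251), 19), (np.int64(309), np.int64(251), 6), (np.int64(307), np.int64(252), 27), (np.int64(308), np.int64(252), 102), (np.int64(309), np.int64(252), 32), (np.int64(307), np.int64(253), 30), (np.int64(308), np.int64(253), 84), (np.int64(309), np.int64(253), 36), (np.int64(307), np.int64(254), 38), (np.int64(308), np.int64(254), 92), (np.int64(309), np.int64(254), 16), (np.int64(306), np.int64(255), 3), (np.int64(307), np.int64(255), 56), (np.int64(308), np.int64(255), 76), (np.int64(309), np.int64(255), 9), (np.int64(307), np.int64(256), 4), (np.int64(308), np.int64(256), 32), (np.int64(309), np.int64(256), 4)]
307.9135435992579 253.51317254174398
[[155 154 152 152 153 155 156 153 153 152 133  86  65  55  48  53]
 [155 155 151 152 154 154 155 154 155 154 152 152 153 133  87  51]
 [155 154 153 152 154 155 155 155 155 154 154 154 154 154 152 153]
 [156 155 156 153 153 155 141 118 110 140 156 155 154 154 153 151]
 [155 155 155 154 154 155 107  58  64  94 141 156 153 153 154 153]
 [154 155 154 155 154 155 105  54  56  69 131 155 154 156 155 154]
 [155 156 155 15
[... 2102 characters left out ...]
 153 154 154 153 153 154]]
-0.03 [0.00966572 0.12151676] [-0.02055388  0.21512005] [-0.01883871  0.12585884]
-0.02 [0.02051551 0.11463548] [-0.00999007  0.20912459] [-0.00825867  0.11901865]
-0.01 [0.03136531 0.10775419] [0.00057374 0.20312912] [0.00232137 0.11217845]
0 [0.0422151  0.10087291] [0.01113755 0.19713366] [0.01290141 0.10533826]
0.01 [0.0530649  0.09399162] [0.02170136 0.1911382 ] [0.02348145 0.09849807]
pointer_tip []
mark_tip []Traceback (most recent call last):
  File "<stdin>", line 7, in <module>
ValueError: it knows: bung_a_mid, bung_b_mid, bung_c_mid, bung_d_mid, dropper, evap_dish, handle_top, mark_tip, petri_dish, pointer_tip, rocker_seat, stud_top, timer_mid, tray_floor
```

```bash
python3 -c "
from h import *
o=get_obs();print(np.round(o['q'],1),o['ee_pos'],o['time'])
c=np.array([.4525,.206])-o['ee_pos'][:2]; print(XG[:2]@c,YG[:2]@c)
print(onplane(308.2,251.6,-.01)-onplane(314.3,226.8,-.01))
for a in(0,):
  _,d=camera('top')
  for n in ['rocker_seat','handle_top']: print(n,[(np.round(w(r['xyz'],'top'),3),r['score']) for r in mark_of(n,'top')])"
```

```text
[ -7.6   5.8   5.5  89.7  -0.  160.9] [ 0.55614962 -0.07411721  0.15087776] 16.6
-0.04520722013603538 0.295237536669839
[ 0.02926949 -0.08856347]
rocker_seat []
handle_top [(array([0.448, 0.206, 0.106]), 0.72)]
```

Request:
servo_tool([
  [[0,0,0],[0,0,-0.04],40],
  [[0,0,0],[0,0,-0.04],0],
  [[0,0,0],[-0.005,-0.02,-0.03],0],
  [[0,0,0],[-0.005,-0.04,0],0],
  [[0,0,0],[-0.005,-0.04,0],0],
  [[0,0,0],[-0.006,-0.04,0],0],
  [[0,0,0],[-0.006,-0.04,0],0],
  [[0,0,0],[-0.006,-0.04,0],0],
  [[0,0,0],[-0.006,-0.04,0],0],
  [[0,0,0],[-0.006,-0.04,0],0],
])

```text
time: 17.75
ee_pos: [0.4637, 0.1524, 0.2629]
tcp_rot: [-177.3, 0.0, 16.5]
wrist_force: [-0.5, 0.1, -0.2]
opening: 0.0001
grasp_force: 0.0
```

Request:
servo_tool([
  [[0,0,-8],[0,0,0],0],
  [[0,0,-8],[0,0,0],0],
  [[0,0,-8],[0,0,0],0],
  [[0,0,-8],[0,0,0],0],
  [[0,0,-8],[0,0,0],0],
  [[0,0,-8],[0,0,0],0],
  [[0,0,-8],[0,0,0],0],
  [[0,0,-8],[0,0,0],0],
  [[0,0,-8],[0,0,0],0],
  [[0,0,-8],[0,0,0],0],
  [[0,0,-8],[0,0,0],0],
  [[0,0,-2],[0,0,0],0],
])

```text
time: 18.95
ee_pos: [0.4643, 0.1513, 0.2629]
tcp_rot: [-180.0, -2.7, 106.7]
wrist_force: [0.3, -0.2, -0.2]
opening: -0.0
grasp_force: 0.0
```

Request:
servo_tool([
  [[0,0,0],[0,0,0.04],0],
  [[0,0,0],[0,0,0.04],0],
  [[0,0,0],[0,0,0.04],0],
  [[0,0,0],[0,0,0.03],0],
  [[0,0,0],[0,0,0],0],
  [[0,0,0],[0,0,0],0],
])

```text
time: 19.55
ee_pos: [0.4622, 0.158, 0.1139]
tcp_rot: [-180.0, -2.7, 106.4]
wrist_force: [-0.4, 0.4, 0.9]
opening: -0.0
grasp_force: 0.0
```

Run:
```python
from h import *
o=get_obs();print(o['ee_pos'],o['tcp_rot'],o['time'])
k=calibration('wrist'); im,d=camera('wrist'); K=np.array(k['camera_matrix'])
v,u=np.mgrid[:480,:640]
W=(np.stack([(u-K[0,2])/K[0,0]*d,(v-K[1,2])/K[1,1]*d,d],-1)-np.array(k['t']))@np.array(k['R'])
i=im.astype(int); m=(i[...,0]-i[...,2]>60)&(d>0)&(W[...,2]>.1)&(W[...,2]<.125)
P=W[m]; print(len(P), P.mean(0),cv2.minAreaRect((P[:,:2]*1000).astype(np.float32)))
f=(d>0)&(np.linalg.norm(W[...,:2]-o['ee_pos'][:2],axis=-1)<.02)&~(i[...,0]-i[...,2]>25); print('finger low',np.percentile(W[f][:,2],[0.5,2,5,50]))
s=camera('scene')[0]
cv2.imwrite('pics/v7.png',np.hstack([im[:,:,::-1][::2,::2],cv2.resize(s[169:309,226:413,::-1],(320,240))]))
```

```text
[0.46224113 0.15797062 0.11386432] [-179.96432611   -2.65838664  106.39672551] 19.55
2694 [0.45053263 0.20684894 0.11079855] ((450.7367858886719, 206.27645874023438), (21.605546951293945, 35.787696838378906), 12.448431015014648)
finger low [0.08557038 0.08608747 0.08662439 0.22602441]
```

View pics/v7.png

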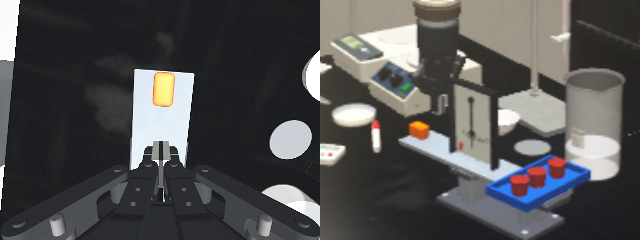

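The left half (wrist) shows the handle ahead of the shut fingers, and the right half shows the gauge level with three bungs in the tray. The reach fell about 5 cm short, so I'll shift outward and straighten the tool.

Request:
servo_tool([
  [[0,0,0],[0.018,0.001,0],0],
  [[0,0,0],[0.018,0.001,0],0],
  [[0,0,0],[0.017,0.001,0],0],
  [[0,-3.7,2.4],[0,0,0],0],
  [[0,-3.8,2.4],[0,0,0],0],
  [[0,0,0],[0,0,0],0],
  [[0,0,0],[0,0,0],0],
])

```text
time: 20.35
ee_pos: [0.4507, 0.2104, 0.1166]
tcp_rot: [179.9, 4.7, 101.7]
wrist_force: [-0.2, -1.1, 0.5]
opening: -0.0001
grasp_force: 0.0
```

```bash
cat > chk.py <<'E'
from h import *
o=get_obs();print(o['ee_pos'],o['tcp_rot'],o['time'],o['wrist_force'])
k=calibration('wrist'); im,d=camera('wrist'); K=np.array(k['camera_matrix'])
v,u=np.mgrid[:480,:640]
W=(np.stack([(u-K[0,2])/K[0,0]*d,(v-K[1,2])/K[1,1]*d,d],-1)-np.array(k['t']))@np.array(k['R'])
i=im.astype(int); m=(i[...,0]-i[...,2]>60)&(d>0)&(W[...,2]>.04)&(W[...,2]<.125)
P=W[m]; print('handle',len(P), P.mean(0),P.max(0),P.min(0))
m=(d>0)&(np.linalg.norm(W[...,:2]-o['ee_pos'][:2],axis=-1)<.025)&(i[...,0]-i[...,2]<25)&(W[...,2]>o['ee_pos'][2]+.02)
Q=W[m]; print('tip z', np.percentile(Q[:,2],[.5,2,5]), Q[Q[:,2]<np.percentile(Q[:,2],5)].mean(0))
E
python3 chk.py
```

```text
[0.45066952 0.21044475 0.11664914] [179.86423719   4.73934521 101.7168903 ] 20.35 [-0.20894317 -1.0881242   0.53650194]
handle 1846 [0.4486971  0.2147195  0.10848764] [0.46368019 0.22555981 0.11352389] [0.43754535 0.17928162 0.08580556]
tip z [0.15555185 0.15930707 0.16509125] [0.44797872 0.2223798  0.160086  ]
```

Request:
servo_tool([
  [[0,0,0],[0.001,0,0.015],0],
  [[0,0,0],[0.001,0,0.015],0],
  [[0,0,0],[0.0005,0,0.006],0],
  [[0,0,0],[0.0003,0,0.004],0],
  [[0,0,0],[0.0003,0,0.004],0],
  [[0,0,0],[0.0003,0,0.004],0],
  [[0,0,0],[0,0,0],0],
  [[0,0,0],[0,0,0],0],
])

```text
time: 21.2
ee_pos: [0.4505, 0.2091, 0.0675]
tcp_rot: [179.9, 4.9, 101.6]
wrist_force: [0.6, 1.5, 3.0]
opening: -0.0002
grasp_force: 1.2
```

Request:
servo_tool([
  [[0,0,0],[0.0005,0,0.003],0],
  [[0,0,0],[0.0005,0,0.003],0],
  [[0,0,0],[0.0005,0,0.003],0],
  [[0,0,0],[0.0005,0,0.003],0],
  [[0,0,0],[0.0005,0,0.003],0],
  [[0,0,0],[0.0005,0,0.003],0],
  [[0,0,0],[0,0,0],0],
  [[0,0,0],[0,0,0],0],
])

```text
time: 22.0
ee_pos: [0.4501, 0.2105, 0.0491]
tcp_rot: [179.9, 4.9, 101.6]
wrist_force: [0.0, 4.1, 4.1]
opening: -0.0004
grasp_force: 2.4
```

```bash
cat > dial.py <<'E'
from h import *
import sys
acc,s,g=red(2,(300,235,330,262)); v,u=np.where(g>0); wg=g[v,u]
print('mark px',(u*wg).sum()/wg.sum()+300,(v*wg).sum()/wg.sum()+235,wg.sum())
cv2.imwrite(sys.argv[1],cv2.resize(acc[199:289,266:386,::-1].clip(0,255).astype(np.uint8),None,fx=6,fy=6,interpolation=cv2.INTER_CUBIC))
a=acc.mean(-1)
for r in range(220,262,2):
    row=a[r,303:330]; print(r,row.astype(int))
E
python3 dial.py pics/d8.png; python3 chk.py
```

```text
mark px 307.2177650429799 254.70881088825215 698.0
220 [160 159 159 159 158 156 157 158 156 156 156 161 162 139  85  49  50  48
  48  48  48  48  49  48  48  47  47]
222 [158 160 160 159 159 159 160 160 160 159 160 158 159 160 124  67  48  49
  48  48  47  47  47  46  47  46  46]
224 [160 159 161 132  90  78 117 153 162 160 160 161 160 162 139  84  46  48
  50  47  47  47  48  47  47  47  48]
226 [162 159 160 117  63  57  71 136 160 159 161 162 161 162 161 106  49  47
  48  47  48  47  47  47  47 130 187]
228 [162 160 161 159 127  85 131 159 161 161 160 162 161 161 161 124  68  48
  47  48  47  46 122 180 195 193 192]
230 [162 158 160 161 128  81 132 160 161 161 164 162 162 162 161 139  82  46
  48  48  48  47  82  98 100 109 162]
232 [161 161 161 162 129  82 132 162 161 162 160 161 163 162 161 161 107  48
  47  48  49  47  48  83 108 106  99]
234 [160 162 161 161 128  81 135 162 165 164 162 161 162 163 163 162 124  68
  47  48  47  65 233 250 250 250 251]
236 [164 161 161 160 128  77 131 160 164 161 161 160 161 162 162 162 140  83
  49  47  45  45 189 245 250 251 251]
238 [162 163 1
[... 976 characters left out ...]
60 160
 161 138  83  44  45  46  45  44  45]
256 [ 52  69 135 127 100 144 162 162 162 161 160 161 160 159 159 161 160 160
 160 160 106  46  43  44  46  44  43]
258 [ 52  53 131 162 161 161 162 162 161 161 161 161 160 161 159 158 160 160
 160 161 125  66  44  44  42  44  44]
260 [107 130 194 202 201 195 179 176 174 166 162 161 160 160 160 161 160 161
 159 159 137  81  44  44  43  45 181]
[0.45012965 0.21051009 0.04922402] [179.93836401   4.85540917 101.60820851] 22.1 [-0.96155715  4.94543298  4.49369333]
handle 974 [0.44716165 0.2235669  0.07417542] [0.45957747 0.22813475 0.08900477] [0.43762776 0.2114065  0.05435006]
tip z [0.08722596 0.09144859 0.09722392] [0.44806865 0.22254455 0.09160143]
```

View pics/d8.png

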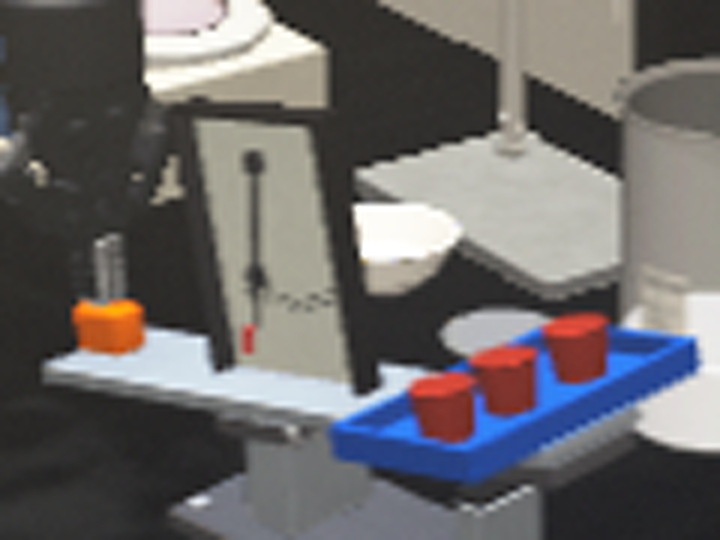

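The pointer hangs vertically from (253,160) to (255,325) in the crop. The red mark at (249,338) is about 1 px further left in camera pixels, so roughly 0.04 rad remains. I'll press about 5 mm further and relax the lateral push.

Request:
servo_tool([
  [[0,0,0],[0.001,0,0.0015],0],
  [[0,0,0],[0.001,0,0.0015],0],
  [[0,0,0],[0.0005,0,0.0015],0],
  [[0,0,0],[0,0,0.0005],0],
  [[0,0,0],[0,0,0],0],
  [[0,0,0],[0,0,0],0],
  [[0,0,0],[0,0,0],0],
  [[0,0,0],[0,0,0],0],
  [[0,0,0],[0,0,0],0],
  [[0,0,0],[0,0,0],0],
  [[0,0,0],[0,0,0],0],
  [[0,0,0],[0,0,0],0],
])

```text
time: 23.35
ee_pos: [0.4497, 0.2125, 0.0439]
tcp_rot: [179.9, 4.9, 101.6]
wrist_force: [-0.2, -1.7, 4.3]
opening: 0.0002
grasp_force: 1.5
```

Request:
servo_tool([
  [[0,0,0],[0,0,0],0],
  [[0,0,0],[0,0,0],0],
  [[0,0,0],[0,0,0],0],
  [[0,0,0],[0,0,0],0],
  [[0,0,0],[0,0,0],0],
  [[0,0,0],[0,0,0],0],
  [[0,0,0],[0,0,0],0],
  [[0,0,0],[0,0,0],0],
  [[0,0,0],[0,0,0],0],
  [[0,0,0],[0,0,0],0],
  [[0,0,0],[0,0,0],0],
  [[0,0,0],[0,0,0],0],
])

```text
time: 24.55
ee_pos: [0.4497, 0.2125, 0.0439]
tcp_rot: [179.9, 4.9, 101.6]
wrist_force: [0.1, -1.3, 4.4]
opening: -0.0002
grasp_force: 1.5
```

```bash
cat > tip.py <<'E'
from h import *
# sub-pixel columns of pointer line (dark) and mark (red), tilt from dial
acc=sum(camera("scene")[0].astype(float) for _ in range(4))/4
a=acc.mean(-1); red_=acc[...,0]-(acc[...,1]+acc[...,2])/2
for r in range(222,262):
    seg=slice(300,317); x=np.arange(300,317)
    dk=np.clip(150-a[r,seg]-2*np.clip(red_[r,seg],0,None),0,None); dk[a[r,seg].cumsum()<0]=0
    c=300+int(np.argmax(dk[4:14]))+4; l=slice(c-2,c+3); W=np.clip(150-a[r,l],0,None)
    rd=np.clip(red_[r,seg]-15,0,None)
    print(r,'dark',round((np.arange(c-2,c+3)*W).sum()/max(W.sum(),1),2),int(W.sum()),'red',round((x*rd).sum()/max(rd.sum(),1),2),int(rd.sum()))
o=get_obs();print(o['ee_pos'],o['wrist_force'],o['time'],o['grasp_force'])
E
python3 tip.py
```

```text
222 dark 0.0 0 red 0.0 0
223 dark 306.0 3 red 0.0 0
224 dark 306.8 217 red 0.0 0
225 dark 306.59 286 red 0.0 0
226 dark 306.97 287 red 0.0 0
227 dark 306.86 194 red 0.0 0
228 dark 306.97 106 red 0.0 0
229 dark 306.94 101 red 0.0 0
230 dark 306.94 100 red 0.0 0
231 dark 306.98 116 red 0.0 0
232 dark 306.98 115 red 0.0 0
233 dark 306.99 114 red 0.0 0
234 dark 306.98 115 red 0.0 0
235 dark 306.97 113 red 0.0 0
236 dark 306.98 116 red 0.0 0
237 dark 307.13 86 red 0.0 0
238 dark 307.14 85 red 0.0 0
239 dark 307.15 84 red 0.0 0
240 dark 307.32 108 red 0.0 0
241 dark 307.32 108 red 0.0 0
242 dark 307.33 108 red 0.0 0
243 dark 307.18 166 red 0.0 0
244 dark 307.35 285 red 0.0 0
245 dark 307.5 276 red 0.0 0
246 dark 307.47 196 red 0.0 0
247 dark 307.51 197 red 0.0 0
248 dark 307.33 111 red 0.0 0
249 dark 308.08 93 red 0.0 0
250 dark 307.53 68 red 0.0 0
251 dark 307.53 70 red 0.0 0
252 dark 307.54 72 red 0.0 0
253 dark 302.81 223 red 306.69 259
254 dark 303.09 245 red 306.63 201
255 dark 303.36 311 red 306.61 202
256 dark 303.38 315 red 306.61 201
257 dark 303.43 339 red 306.6 203
258 dark 303.12 309 red 307.32 22
259 dark 303.12 311 red 0.0 0
260 dark 302.77 239 red 0.0 0
261 dark 302.0 33 red 0.0 0
[0.44966118 0.21252971 0.04392656] [ 0.44682857 -1.81554074  3.57959673] 24.75 1.5367684001103044
```

Request:
servo_tool([
  [[0,0,0],[0.0003,0,0.0015],0],
  [[0,0,0],[0.0002,0,0.0015],0],
  [[0,0,0],[0,0,0],0],
  [[0,0,0],[0,0,0],0],
  [[0,0,0],[0,0,0],0],
  [[0,0,0],[0,0,0],0],
  [[0,0,0],[0,0,0],0],
  [[0,0,0],[0,0,0],0],
  [[0,0,0],[0,0,0],0],
  [[0,0,0],[0,0,0],0],
  [[0,0,0],[0,0,0],0],
  [[0,0,0],[0,0,0],0],
])

```text
time: 25.95
ee_pos: [0.4496, 0.2128, 0.0409]
tcp_rot: [179.9, 4.9, 101.6]
wrist_force: [0.1, -1.8, 3.6]
opening: 0.0001
grasp_force: 1.6
```

```bash
python3 tip.py | grep -E "^(22[6-9]|25[0-9])|\["
python3 - <<'E'
from h import *
for c in("top","scene"):
    im,d=camera(c);k=calibration(c);K=np.array(k['camera_matrix']);i=im.astype(int)
    v,u=np.mgrid[:480,:640]
    W=(np.stack([(u-K[0,2])/K[0,0]*d,(v-K[1,2])/K[1,1]*d,d],-1)-np.array(k['t']))@np.array(k['R'])-np.array([.482,.059,0])
    y=W@YG; x=W@XG
    m=(d>0)&(abs(x)<.09)&(y<-.07)&(y>-.2)&(i[...,2]-i[...,0]>60)&(W[...,2]>.1)
    yy,zz=y[m],W[...,2][m]
    p=np.polyfit(yy,zz,1); 
    for _ in range(8): 
        r=zz-np.polyval(p,yy); k_=abs(r)<.004; p=np.polyfit(yy[k_],zz[k_],1)
    print(c,'tray',m.sum(),k_.sum(),'tilt',-np.arctan(p[0]),'z at -.15',np.polyval(p,-.15))
    b=(d>0)&(abs(x)<.03)&(y>-.1)&(y<.12)&(W[...,2]>.05)&(W[...,2]<.13)&(i.max(-1)-i.min(-1)<40)
    yy,zz=y[b],W[...,2][b]
    if b.sum()>50:
        p=np.polyfit(yy,zz,1)
        for _ in range(8):
            r=zz-np.polyval(p,yy); k_=abs(r)<.004; p=np.polyfit(yy[k_],zz[k_],1)
        print(c,'board',b.sum(),k_.sum(),'tilt',-np.arctan(p[0]),'z at 0',p[1])
E
```

```text
226 dark 306.22 285 red 0.0 0
227 dark 306.37 176 red 0.0 0
228 dark 306.36 114 red 0.0 0
229 dark 306.35 109 red 0.0 0
250 dark 306.93 61 red 0.0 0
251 dark 307.1 53 red 0.0 0
252 dark 307.1 60 red 0.0 0
253 dark 302.87 208 red 306.3 187
254 dark 303.11 247 red 306.66 202
255 dark 303.26 280 red 306.53 175
256 dark 303.36 312 red 306.52 176
257 dark 303.35 311 red 306.51 174
258 dark 303.12 307 red 306.83 53
259 dark 303.12 308 red 0.0 0
[0.44961728 0.2127527  0.04089623] [ 1.12480047 -2.17889162  3.39610638] 26.15 1.5544757153838873
top tray 1268 773 tilt 0.2617980300753274 z at -.15 0.1327647902532597
top board 823 538 tilt 0.2538393391996955 z at 0 0.08756315125499317
scene tray 539 258 tilt 0.25529829392723963 z at -.15 0.13508389048770308
scene board 564 61 tilt 0.16515688703461953 z at 0 0.09790388728369584
```

Request:
servo_tool([
  [[0,0,0],[0.0004,0,0.0013],0],
  [[0,0,0],[0.0003,0,0.0012],0],
  [[0,0,0],[0,0,0],0],
  [[0,0,0],[0,0,0],0],
  [[0,0,0],[0,0,0],0],
  [[0,0,0],[0,0,0],0],
  [[0,0,0],[0,0,0],0],
  [[0,0,0],[0,0,0],0],
  [[0,0,0],[0,0,0],0],
  [[0,0,0],[0,0,0],0],
  [[0,0,0],[0,0,0],0],
  [[0,0,0],[0,0,0],0],
])

```text
time: 27.45
ee_pos: [0.4495, 0.2133, 0.0383]
tcp_rot: [179.9, 4.9, 101.6]
wrist_force: [0.7, -0.6, 2.5]
opening: 0.0001
grasp_force: 1.6
```

Request:
servo_tool([
  [[0,0,0],[0,0,0],0],
  [[0,0,0],[0,0,0],0],
  [[0,0,0],[0,0,0],0],
  [[0,0,0],[0,0,0],0],
  [[0,0,0],[0,0,0],0],
  [[0,0,0],[0,0,0],0],
  [[0,0,0],[0,0,0],0],
  [[0,0,0],[0,0,0],0],
  [[0,0,0],[0,0,0],0],
  [[0,0,0],[0,0,0],0],
  [[0,0,0],[0,0,0],0],
  [[0,0,0],[0,0,0],0],
])

```text
time: 28.65
ee_pos: [0.4495, 0.2132, 0.0383]
tcp_rot: [179.9, 4.9, 101.6]
wrist_force: [0.6, -1.0, 3.7]
opening: 0.0002
grasp_force: 1.6
```

```bash
python3 tip.py | grep -E "^(22[6-9]|25[0-9])|\["
python3 - <<'E'
from h import *
s=camera('scene')[0]; cv2.imwrite('pics/s10.png',cv2.resize(s[190:300,250:400,::-1],None,fx=5,fy=5,interpolation=cv2.INTER_CUBIC))
E
```

```text
226 dark 305.52 277 red 0.0 0
227 dark 305.67 172 red 0.0 0
228 dark 305.76 103 red 0.0 0
229 dark 305.86 123 red 0.0 0
250 dark 306.31 56 red 0.0 0
251 dark 306.31 48 red 0.0 0
252 dark 306.0 54 red 0.0 0
253 dark 303.07 202 red 306.13 105
254 dark 303.27 259 red 306.49 229
255 dark 303.3 267 red 306.37 208
256 dark 303.51 333 red 306.32 213
257 dark 303.5 334 red 306.32 211
258 dark 303.06 289 red 306.84 54
259 dark 303.12 308 red 0.0 0
[0.4495386  0.21325242 0.03833685] [ 1.12317373 -0.67812709  3.46566815] 28.85 1.6214226745069027
```

View pics/s10.png

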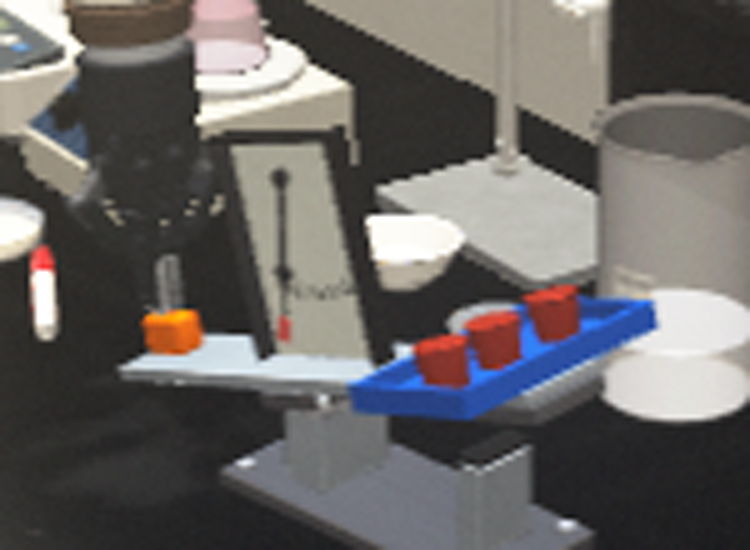

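The pointer now points straight at the red mark (crop about (284,320)). The fingers hold the handle at about 3.5 N and the three bungs are in the tray, so I'm handing in.

```bash
python3 -c "
from workcell import job_done; print(job_done())"
```

```text
the job is handed in; nothing more can be done
None
```

I put three bungs in the tray, left the fourth on the worktop, and handed in with the fingers holding the handle down at about 3.5 N and the pointer on the red mark within what the scene camera can resolve; the judge's result was not shown.

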